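Square the set-aside tile and hold the sprung shutter half across the tray

ROBOT

A 7-joint arm with a two-finger parallel gripper is mounted at the origin on the work surface. World frame = base frame: x ahead of the robot, y to its left, z up, the work surface at z = 0. Lengths are in m, angles in rad, forces in N, time in s.
With the tool pointing down it reaches from about 0.4 to 0.875 m from the base axis. Payload 4.4 kg.
Tool frame: the origin (TCP) lies midway between the tips of the shut fingers; the grasp point (between the pads) lies 19 mm behind it; z points along the fingers, y is the line along which they close (so a half turn about z gives the same grasp; the last joint's range is limited). The gripper opens to 85 mm and grips with 20 to 120 N. Pads are 22 mm wide; open, the fingers measure 114 mm over their backs; the gripper's body (76 mm by 85 mm) begins 54 mm behind the grasp point. The pads swing forward as they close: fully open they stand 13 mm farther back than shut.
Start: joints at [1.162, 0.628, 0.038, 1.517, -0.027, 0.996, -0.02], TCP at [0.219, -0.612, 0.231] pointing down, gripper open.
Joint ranges: [-3.06, 3.06], [-0.37, 2.12], [-1.25, 1.32], [0.18, 2.47], [-1.1, 4.24], [0.23, 1.98], [-2.94, 2.94]. Speed limits (rad/s): [2.57, 2.57, 3.14, 3.14, 3.14, 3.14, 3.14].

INTERFACE

Orientations are given as [roll, pitch, yaw] about the fixed x, y, z axes, in that order (R = Rz(yaw) Ry(pitch) Rx(roll)).
In Python, from workcell import bot gives the robot as it stands.
- The arm moves only by the tool step_arm, never from a script. Its argument "targets" is one flat list of numbers, 6 for each row, row after row: the shift along the tool's x, y, z normalised to -1 to 1, where 1 is 250 mm, then the turn, a rotation vector about the tool's x, y, z normalised to -1 to 1, where 1 is pi/4 rad. In form: [x, y, z, ax, ay, az, x, y, z, ax, ay, az, ...]. A call has 1 to 12 rows; each row is the pose to reach, as a shift and turn from the pose commanded when the call began, along the tool's axes at that moment; what a row does not reach only later rows make up. A row lasts 1/8 s, in which the tool goes at most 62.5 mm and 10.7 degrees, less where a joint would pass 70% of its speed; a pose out of reach is approached as far as the arm can. A call with a number of a shift or a turn outside -1 to 1 is refused whole. A call with a gripper value outside its range is refused whole. "jaw" is the opening, from -1 (shut) to 1 (fully open), so that 0 is half open, set as the call begins (left out, the last holds). The fingers move at their own pace and stop on an object; the grip force is fixed at half the most. Time passes only in rows, so rows that repeat a pose let the fingers close. It gives the time, the measured TCP pose, the force, the opening and the grip force at its end, in the units of the state.
- bot.state(): the state, without advancing time (a new reading comes with each control period).
- bot.capture(name): name is "scene" or "top" or "wrist"; returns the picture (400x640x3 uint8, red, green, blue); there is no depth.
- bot.camera_info(name): a dict with "fx", "fy", "cx", "cy" (pixels), "k1" (the pictures are not rectified: a ray, as slopes to the right and down, at radius r is drawn at 1 + k1 r^2 times it, then the intrinsics apply), "R" (3x3) and "t" (3): a world point X has camera coordinates R X + t. Camera axes: x right, y down, z forward; pixel columns grow to the right and rows downward; lengths in m; the calibration is good to about 2 mm. A picture is of the moment at which its call begins: read the wrist's pose just before it. camera_info takes no time and is no camera call; for the wrist camera it gives the pose at the moment of the call.
- bot.finish_job(): hands the job in; it is judged then, once.
The state is a dict: "t": time; "qpos": joint angles; "dq": joint speeds; "tau": joint torques, N m; "ee_pos": TCP position; "tcp_rot": TCP orientation; "ft_force": force on the tool from outside, world axes, zero at the start; "torque": the same for the moment, N m; "opening": finger opening in m; "grasp_force": force on a finger pad.
Only numpy, scipy, OpenCV 4.12 (cv2) and the standard library are available. Lean on these libraries where they do the work, as an engineer would, in place of code of your own. Each camera call takes 0.05 s, during which the arm holds its last target. There are 200 camera calls.

TASK

In the green tile tray, push the loose mahjong tile square and flush into the corner where the tray's back wall (the one away from the robot) meets the shutter housing, its long side along the back wall, while the steel shutter is still retracted. Then draw the sprung shutter out by its upright tab to half of its travel, so that the tile is hidden but the dice pocket stays open, and finish while still holding the tab there with the fingers, because the shutter springs back when let go. Leave the dice, the dice cup and the other tiles as they are.

Things in the scene. Friction and masses are not known exactly. Their poses are not given: they have to be found in the camera images.
- tray: Green acrylic tile tray fixed to the table, 160 x 285 mm, walls 32 mm high. Origin on the table near its middle; x axis to its back wall (away from the robot at yaw 0), y along its length. y < 0: solid housing, top 32 mm high, the shutter lying on it. y > 0: open bay, floor 6 mm above the table, x = -75 to 75 mm, y = 0 (housing's upright face) to 140 mm, with 5 mm walls round it.
- dice_pocket (a point): Middle of the dice pocket's floor, at (0, 124, 6) mm in the tray's frame. The pocket is the far end of the bay (y = 108 to 140 mm), divided off by a rib across the bay 8 mm high and 3 mm thick at y = 106.5 mm. The two dice lie in it.
- tray_corner (a point): The corner for the tile, on the bay floor, where the back wall (inner face) meets the housing's face: at (75, 0, 6) mm in the tray's frame, axes as the tray's. A flush tile has its centre 15 mm toward -x and 20 mm toward +y from here.
- tile: The ivory mahjong tile lying face down on the floor of the tray's open bay, the only tile inside the tray: 30 mm (its x) x 40 mm (its y) x 22 mm high, about 40 g. Origin at the centre of its underside. It starts turned by up to 0.35 rad against the tray.
- shutter (a joint): Travel of the steel shutter along the tray's +y, in m: 0 = retracted, 0.130 = fully out, half = 0.065. A spring pulls it back to 0: 2 N at the start, 1 N more per 10 mm (8.5 N at half). Flat plate 156 mm across, 32 to 36 mm above the table; its leading edge is at tray y = 0 when retracted and moves out over the bay, 4 mm above the tile's top.
- tab (a point): The shutter's upright steel tab, 30 mm (tray x) x 12 mm (tray y, the direction of travel) x 28 mm high, standing on the shutter's upper face 36 to 64 mm above the table, its middle 30 mm behind the shutter's leading edge, at x = -30 mm of the tray. This point is the centre of its foot, on the plate; axes as the tray's. It moves with the shutter.
- die_a: Bystander, to be left alone. White die, 20 mm, in the dice pocket of the tray; origin under its centre.
- die_b: Bystander, to be left alone. Second white die, 20 mm, in the dice pocket; origin under its centre.
- dice_cup: Bystander, to be left alone. Plastic dice cup, 72 mm across the rim, 85 mm high, standing beyond the dice pocket end of the tray; origin under its centre.
- tile_b: Bystander, to be left alone. Ivory tile 30 x 40 x 22 mm on the table beyond the housing end of the tray; origin under its centre.
- tile_c: Bystander, to be left alone. Another such tile on the table beyond the housing end; origin under its centre.
Not all that is in view belongs to the job. What is shaped like the tile but brown or purple is not meant.

How it is judged:
By the outcome, as a careful person would: the job done as asked, in the order asked, and still so for the second after the job is handed in, while the arm keeps its last pose, push and grip.
It also fails if it takes over 58 s, if anything falls off the work surface, if the arm or the gripper's body presses on something with over 40 N, if the wrist force passes 120 N, or if a joint passes its speed limit or range.

## Working session

There is one attempt and no reset: what is moved stays moved. The work goes in short steps, Python scripts to look and compute and a tool call to move; the robot and the scene stay as the last step left them, time stands still between calls to the robot, and variables do not carry over. Pictures are saved under pics/ and viewed, at most 10 in all, crops included, and the job is handed in when it is done.

Besides the shell and the picture viewer there is one more tool, called as name(argument=value, ...) on one line, values as JSON. step_arm: Moves the arm, as the interface text tells. Scaled input: -1 to 1 covers 250 mm each way for a shift and pi/4 rad each way for a turn. Its arguments: {"type":"object","properties":{"targets":{"type":"array","items":{"type":"number"}},"jaw":{"type":"number"}},"required":["targets"]}

```bash
mkdir -p pics; ls; python3 - <<'E'
from workcell import bot
import cv2,numpy as np
for n in("top","scene"):
    im=bot.capture(n); cv2.imwrite(f"pics/{n}0.png",im[:,:,::-1])
    c=bot.camera_info(n); print(n,{k:np.round(v,3).tolist() for k,v in c.items()})
s=bot.state(); print(s)
E
```

```text
pics
top {'fx': 383.866, 'fy': 383.866, 'cx': 323.046, 'cy': 198.407, 'k1': -0.042, 'R': [[-0.025, -1.0, -0.003], [-0.985, 0.025, -0.17], [0.17, -0.002, -0.985]], 't': [0.061, 0.571, 0.693]}
scene {'fx': 442.836, 'fy': 442.836, 'cx': 316.506, 'cy': 195.415, 'k1': -0.046, 'R': [[0.095, 0.995, 0.011], [0.809, -0.071, -0.583], [-0.58, 0.065, -0.812]], 't': [-0.074, -0.446, 1.15]}
{'t': 0.1, 'qpos': array([ 1.16218862,  0.62925745,  0.03847978,  1.51822623, -0.02702572,
        0.99628495, -0.02002488]), 'dq': array([ 9.17045002e-04,  3.14216467e-04,  1.47888913e-03, -3.73603028e-03,
       -1.89421436e-03,  2.06643394e-04, -8.26562729e-05]), 'tau': array([ 2.45259376e-03, -5.64542699e+01,  1.23038538e+00, -1.93976569e+01,
        1.13132660e-02,  5.40788606e-03,  1.21920922e-05]), 'ee_pos': array([ 0.21832516, -0.6116722 ,  0.23049256]), 'tcp_rot': array([-3.13993557e+00,  1.48236102e-05,  3.42741457e-01]), 'ft_force': array([ 0.28103532, -0.37691512, -0.24212582]), 'torque': array([-0.00056381,  0.03317185,  0.02228584]), 'grasp_force': 0.0, 'opening': 0.08561185391771511}
```

View pics/top0.png

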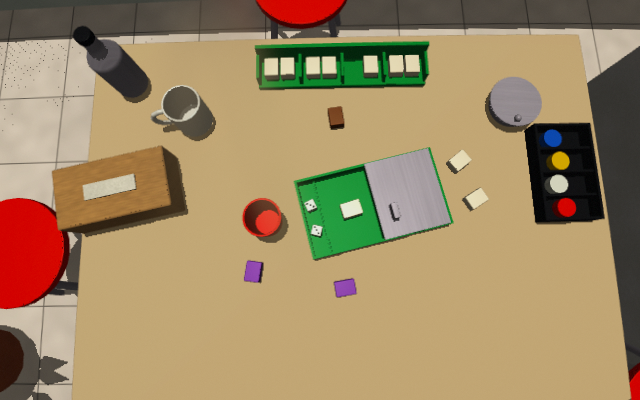

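View pics/scene0.png

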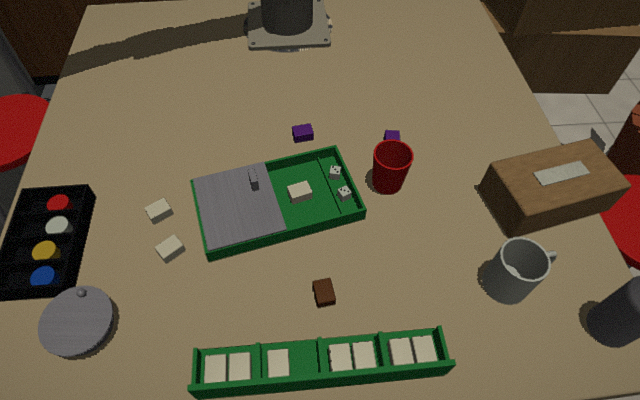

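The top view shows the tray centred near (373,203), with its dice end to the left (+y) and its back wall up (+x). Tile candidates:
- **In the bay:** ivory tile at (352,209).
- **On the table:** ivory tiles at (459,160) and (475,198).
- **In the rack:** several ivory tiles around y=65, in the other green tray.
- **Wrong colour:** purple at (253,271) and (345,288), brown at (336,118).

By the description I choose (352,209). The tab is at (395,211).

```bash
cat > h.py <<'E'
import numpy as np,cv2
from scipy.spatial.transform import Rotation as Ro
def ray(c,uv):
    uv=np.atleast_2d(np.float64(uv)); K=np.array([[c['fx'],0,c['cx']],[0,c['fy'],c['cy']],[0,0,1.]])
    p=(uv-[c['cx'],c['cy']])/[c['fx'],c['fy']]; q=p.copy()
    for _ in range(20): q=p/(1+c['k1']*(q**2).sum(1,keepdims=True))
    R=np.array(c['R']);C=-R.T@np.array(c['t'])
    return C,np.c_[q,np.ones(len(q))]@R
def onplane(c,uv,z):
    C,d=ray(c,uv); return (C+d*((z-C[2])/d[:,2])[:,None])[:,:2]
def proj(c,X):
    x=np.atleast_2d(X)@np.array(c['R']).T+c['t']; q=x[:,:2]/x[:,2:]
    return q*(1+c['k1']*(q**2).sum(1,keepdims=True))*[c['fx'],c['fy']]+[c['cx'],c['cy']]
E
python3 - <<'E'
from h import *
from workcell import bot
for n,(x0,x1,y0,y1) in dict(top=(285,465,140,265),scene=(180,375,140,265)).items():
    im=cv2.imread(f"pics/{n}0.png"); c=bot.camera_info(n)
    g=cv2.cvtColor(im,cv2.COLOR_BGR2HSV)
    roi=np.zeros(im.shape[:2],np.uint8); roi[y0:y1,x0:x1]=255
    table=cv2.inRange(g,(10,60,60),(25,255,255))
    green=cv2.inRange(g,(45,100,30),(75,255,255))&roi
    grey=cv2.inRange(g,(0,0,60),(180,50,200))&roi
    iv=cv2.inRange(g,(12,8,170),(35,90,255))&roi
    for nm,m in(("green",green),("grey",grey),("iv",iv)):
        m=cv2.morphologyEx(m,cv2.MORPH_OPEN,np.ones((2,2),np.uint8))
        for k in sorted(cv2.findContours(m,0,2)[0],key=cv2.contourArea)[-3:]:
            if cv2.contourArea(k)<20: continue
            r=cv2.minAreaRect(k); print(n,nm,np.round(cv2.boxPoints(r),1).tolist(),cv2.contourArea(k))
crop=cv2.resize(cv2.imread("pics/top0.png")[140:265,285:465],None,fx=4.4,fy=4.4,interpolation=cv2.INTER_CUBIC)
cv2.imwrite("pics/crop.png",crop)
E
```

```text
top green [[428.20001220703125, 148.1999969482422], [430.5, 147.5], [454.29998779296875, 222.89999389648438], [452.0, 223.60000610351562]] 100.5
top green [[294.1000061035156, 181.5], [365.8999938964844, 163.5], [385.6000061035156, 242.39999389648438], [313.79998779296875, 260.29998779296875]] 5783.0
top grey [[364.20001220703125, 165.10000610351562], [429.79998779296875, 146.60000610351562], [451.29998779296875, 223.10000610351562], [385.70001220703125, 241.5]] 5109.5
top iv [[449.20001220703125, 160.8000030517578], [462.70001220703125, 149.3000030517578], [472.1000061035156, 160.3000030517578], [458.70001220703125, 171.8000030517578]] 183.0
top iv [[341.3999938964844, 205.1999969482422], [358.20001220703125, 199.60000610351562], [362.70001220703125, 213.10000610351562], [345.8999938964844, 218.6999969482422]] 187.5
scene green [[188.10000610351562, 181.6999969482422], [349.6000061035156, 141.6999969482422], [369.6000061035156, 222.5], [208.10000610351562, 262.5]] 6955.5
scene grey [[338.1000061035156, 189.8000030517578], [348.79998779296875, 185.5], [353.79998779296875, 198.10000610351562], [343.1000061035156, 202.3000030517578]] 114.0
scene grey [[288.6000061035156, 186.8000030517578], [308.20001220703125, 180.89999389648438], [312.8999938964844, 196.5], [293.20001220703125, 202.39999389648438]] 179.5
scene grey [[190.0, 180.10000610351562], [268.3999938964844, 159.6999969482422], [287.0, 230.89999389648438], [208.60000610351562, 251.39999389648438]] 5497.5
```

View pics/crop.png

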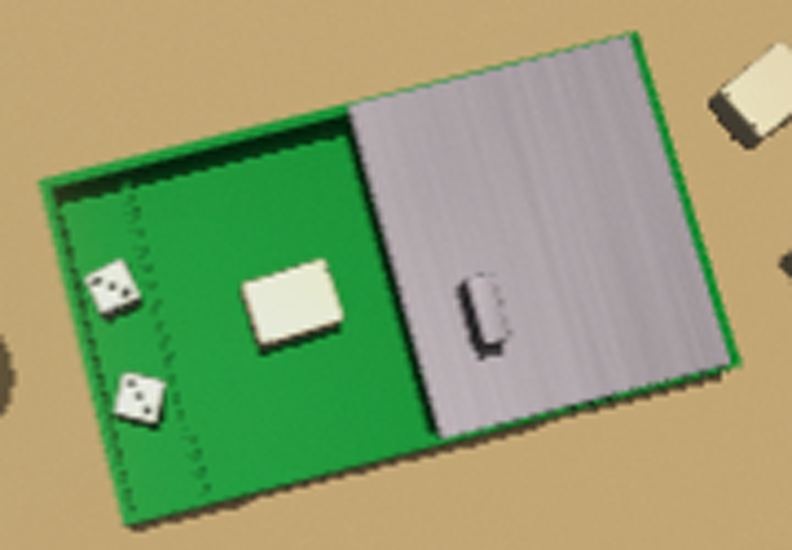

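The crop confirms the lone ivory tile in the bay at crop (293,303), long side roughly along the tray's y. It also shows the rim corners, the plate edge, and the tab at (485,315).

```bash
python3 - <<'E'
from h import *
from workcell import bot
c=bot.camera_info("top")
f=lambda p:np.array(p,float)/4.4+[285-.4,140-.4]
rim=onplane(c,f([(40,180),(637,33),(740,367),(127,525)]),.032)
T=np.array([(80,145),(80,-140),(-80,-140),(-80,145)])/1e3
edge=onplane(c,f([(350,103),(437,437)]),.036)
A=np.r_[T,np.array([(78,0),(-78,0)])/1e3];B=np.r_[rim,edge]
# rigid fit
a=A-A.mean(0);b=B-B.mean(0)
th=np.arctan2((a[:,0]*b[:,1]-a[:,1]*b[:,0]).sum(),(a*b).sum())
R=np.array([[np.cos(th),-np.sin(th)],[np.sin(th),np.cos(th)]]);o=B.mean(0)-R@A.mean(0)
print("tray",o,th,"resid mm",np.round((B-(A@R.T+o))*1e3,1).tolist())
t=(onplane(c,f([(243,284),(326,260),(344,321),(260,347)]),.028)-o)@R
print("tile tray mm",np.round(t*1e3,1).tolist(),t.mean(0)*1e3, "angs",[np.degrees(np.arctan2(*(t[i]-t[j])[::-1])) for i,j in((0,1),(3,2),(0,3),(1,2))])
tab=(onplane(c,f([(490,305)]),.064)-o)@R; print("tab",tab*1e3)
np.savez("tray.npz",o=o,th=th)
w=bot.camera_info("wrist");print("wristcam",(-np.array(w['R']).T@w['t']))
E
```

```text
tray [ 0.56788563 -0.05355666] 0.22157091212306596 resid mm [[-0.6, -1.0], [-0.7, 0.9], [-0.3, 1.1], [-0.0, -2.1], [0.8, -0.7], [0.8, 1.8]]
tile tray mm [[11.1, 66.6], [12.5, 27.5], [-16.3, 26.8], [-18.4, 66.4]] [-2.76347677 46.81727551] angs [np.float64(92.12867713778549), np.float64(93.08812788881852), np.float64(0.411177993899655), np.float64(1.2680714025082434)]
tab [[-28.75026805 -30.9707061 ]]
wristcam [ 0.2950972  -0.58489471  0.37331074]
```

```bash
cat >> h.py <<'E'
def go(x,y,z):
    "shift/turn (normalised, tool axes) to tray-frame point x,y (mm), height z (mm), tool yaw = tray yaw"
    from workcell import bot
    d=np.load("tray.npz");o,th=d['o'],float(d['th']);s=bot.state()
    R=Ro.from_euler('xyz',s['tcp_rot'])
    r=np.array([[np.cos(th),-np.sin(th)],[np.sin(th),np.cos(th)]])
    p=np.r_[o+r@[x/1e3,y/1e3],z/1e3]
    dt=R.inv()*Ro.from_euler('xyz',[np.pi,0,th])
    print("t",round(s['t'],2),"tray now",np.round(r.T@(s['ee_pos'][:2]-o)*1e3,1),"z",s['ee_pos'][2].round(4),"F",s['ft_force'].round(1),"open",s['opening'].round(4))
    print("  target",p.round(3),"shift",np.round(R.inv().apply(p-s['ee_pos'])/.25,3),"turn",np.round(dt.as_rotvec()/(np.pi/4),3))
E
python3 -c "
from h import *
go(-45,46,120);go(-45,46,12)"
```

```text
Traceback (most recent call last):
  File "h.py", line 22, in go
    print("t",round(s['t'],2),"tray now",np.round(r.T@(s['ee_pos'][:2]-o)*1e3,1),"z",s['ee_pos'][2].round(4),"F",s['ft_force'].round(1),"open",s['opening'].round(4))
                                                                                                                                               ^^^^^^^^^^^^^^^^^^
AttributeError: 'float' object has no attribute 'round'
```

```bash
sed -i "s/s\['opening'\].round(4)/round(s['opening'],4)/" h.py; python3 -c "
from h import *
go(-45,46,120);go(-45,46,12)"
```

```text
t 0.1 tray now [-463.7 -467.7] z 0.2305 F [ 0.3 -0.4 -0.2] open 0.0856
  target [ 0.514 -0.019  0.12 ] shift [ 1.911 -1.836  0.445] turn [-0.002  0.     0.154]
t 0.1 tray now [-463.7 -467.7] z 0.2305 F [ 0.3 -0.4 -0.2] open 0.0856
  target [ 0.514 -0.019  0.012] shift [ 1.911 -1.836  0.877] turn [-0.002  0.     0.154]
```

step_arm(targets=[0.16,-0.15,0,0,0,0.05,0.32,-0.31,0.02,0,0,0.1,0.48,-0.46,0.04,0,0,0.154,0.64,-0.61,0.06,0,0,0.154,0.8,-0.77,0.08,0,0,0.154,0.95,-0.92,0.1,0,0,0.154], jaw=-1)

```text
t: 0.85
ee_pos: [0.3655, -0.3137, 0.206]
tcp_rot: [-3.141, -0.0, 0.222]
ft_force: [0.7, -0.7, 0.2]
opening: -0.0002
grasp_force: 0.0
```

```bash
python3 -c "
from h import *
go(-45,46,120);go(-45,46,12)"
```

```text
t 0.85 tray now [-254.6 -209.3] z 0.206 F [ 0.7 -0.7  0.2] open -0.0002
  target [ 0.514 -0.019  0.12 ] shift [ 0.839 -1.021  0.345] turn [-0.001 -0.     0.001]
t 0.85 tray now [-254.6 -209.3] z 0.206 F [ 0.7 -0.7  0.2] open -0.0002
  target [ 0.514 -0.019  0.012] shift [ 0.839 -1.021  0.777] turn [-0.001 -0.     0.001]
```

step_arm(targets=[0.16,-0.2,0.07,0,0,0,0.32,-0.4,0.14,0,0,0,0.48,-0.6,0.21,0,0,0,0.64,-0.8,0.28,0,0,0,0.8,-0.97,0.34,0,0,0,0.84,-1,0.345,0,0,0,0.84,-1,0.345,0,0,0])

```text
t: 1.72
ee_pos: [0.5153, -0.0232, 0.1193]
tcp_rot: [-3.141, 0.0, 0.226]
ft_force: [-0.8, -0.0, -0.3]
opening: 0.0
grasp_force: 0.0
```

```bash
python3 - <<'E'
from h import *
from workcell import bot
go(-45,46,12)
c=bot.camera_info("wrist");im=bot.capture("wrist");cv2.imwrite("pics/w1.png",im[:,:,::-1])
d=np.load("tray.npz");o,th=d['o'],float(d['th'])
r=np.array([[np.cos(th),-np.sin(th)],[np.sin(th),np.cos(th)]])
P=lambda x,y,z:np.r_[o+r@[x/1e3,y/1e3],z/1e3]
v=im[:,:,::-1].copy()
for p in [(80,145,32),(80,0,32),(-80,0,32),(-80,145,32),(75,0,6),(12,47,28),(-18,47,28),(-30,-30,64),(78,0,36)]:
    u=proj(c,P(*p))[0];print(p,u.round(1));cv2.circle(v,tuple(int(a) for a in u.round()),2,(0,0,255),-1)
cv2.imwrite("pics/w1m.png",v)
E
```

```text
t 1.73 tray now [-44.7  41.1] z 0.1193 F [-0.8 -0.  -0.3] open 0.0
  target [ 0.514 -0.019  0.012] shift [-0.001 -0.019  0.429] turn [-0.001  0.     0.006]
(80, 145, 32) [150.2  11. ]
(80, 0, 32) [387.2   9.7]
(-80, 0, 32) [373.7 248.9]
(-80, 145, 32) [178.7 247.5]
(75, 0, 6) [379.7  25.3]
(12, 47, 28) [309.9 121.4]
(-18, 47, 28) [310.  165.3]
(-30, -30, 64) [435.2 198.9]
(78, 0, 36) [388.3  12. ]
```

View pics/w1m.png

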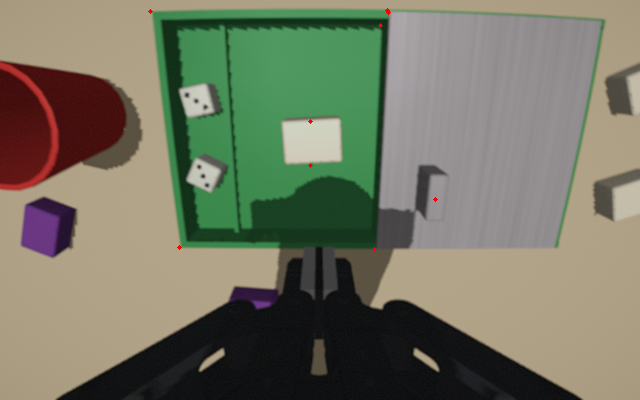

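The wrist view shows the shut fingers below the bay, the tile at about (312,140) and the tab at (437,197). The projected marks agree within about 3 px. I'll lower in front of the tile, then push.

step_arm(targets=[0,-0.02,0.15,0,0,0,0,-0.02,0.28,0,0,0,0,-0.02,0.38,0,0,0,0,-0.02,0.425,0,0,0,0,-0.02,0.425,0,0,0,0,-0.02,0.425,0,0,0])

```text
t: 2.52
ee_pos: [0.5142, -0.0214, 0.0148]
tcp_rot: [3.141, -0.001, 0.221]
ft_force: [-0.2, -0.2, -1.0]
opening: -0.0003
grasp_force: 0.0
```

```bash
python3 -c "
from h import *
go(20,46,12);go(34,46,12)"
```

```text
t 2.52 tray now [-45.3  43.2] z 0.0148 F [-0.2 -0.2 -1. ] open -0.0003
  target [ 0.577 -0.004  0.012] shift [ 0.261 -0.011  0.011] turn [ 0.001 -0.002 -0.001]
t 2.52 tray now [-45.3  43.2] z 0.0148 F [-0.2 -0.2 -1. ] open -0.0003
  target [ 0.591 -0.001  0.012] shift [ 0.317 -0.011  0.011] turn [ 0.001 -0.002 -0.001]
```

step_arm(targets=[0.02,-0.012,0,0,0,0,0.04,-0.012,0,0,0,0,0.06,-0.012,0,0,0,0,0.08,-0.012,0,0,0,0,0.1,-0.012,0,0,0,0,0.12,-0.012,0,0,0,0,0.14,-0.012,0,0,0,0,0.16,-0.012,0,0,0,0,0.18,-0.012,0,0,0,0,0.2,-0.012,0,0,0,0,0.22,-0.012,0,0,0,0,0.24,-0.012,0,0,0,0])

```text
t: 4.03
ee_pos: [0.5718, -0.0046, 0.0138]
tcp_rot: [3.142, -0.0, 0.222]
ft_force: [0.2, -0.3, 0.4]
opening: -0.0001
grasp_force: 0.1
```

```bash
python3 - <<'E'
from h import *
from workcell import bot
go(34,46,14)
im=bot.capture("wrist");cv2.imwrite("pics/w2.png",im[:,:,::-1])
im=bot.capture("scene")[120:280,170:390];cv2.imwrite("pics/s2.png",cv2.resize(im[:,:,::-1],None,fx=3.5,fy=3.5,interpolation=2))
E
```

```text
t 4.03 tray now [14.6 46.9] z 0.0138 F [ 0.2 -0.3  0.4] open -0.0001
  target [ 0.591 -0.001  0.014] shift [ 0.078  0.004 -0.001] turn [ 0. -0.  0.]
```

View pics/w2.png

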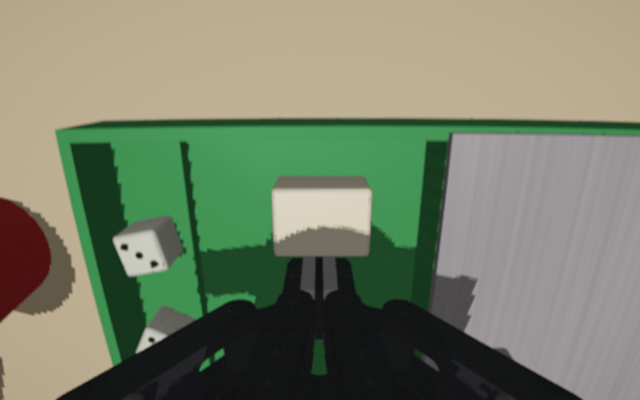

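The wrist view shows the tile square against the fingers at (322,220), with the back wall at row 130. Continuing to the wall.

step_arm(targets=[0.02,0,0,0,0,0,0.04,0,0,0,0,0,0.055,0,0,0,0,0,0.065,0,0,0,0,0,0.072,0,0,0,0,0,0.076,0,0,0,0,0])

```text
t: 4.88
ee_pos: [0.5901, -0.0005, 0.0138]
tcp_rot: [3.142, 0.0, 0.222]
ft_force: [0.4, -0.1, -0.2]
opening: 0.0002
grasp_force: 0.1
```

```bash
python3 -c "
from h import *
go(38,46,14)"
```

```text
t 4.88 tray now [33.3 46.9] z 0.0138 F [ 0.4 -0.1 -0.2] open 0.0002
  target [ 0.595 -0.     0.014] shift [ 0.019  0.004 -0.001] turn [0. 0. 0.]
```

step_arm(targets=[0.004,0,0,0,0,0,0.008,0,0,0,0,0,0.012,0,0,0,0,0,0.012,0,0,0,0,0])

```text
t: 5.38
ee_pos: [0.5905, -0.0004, 0.0136]
tcp_rot: [-3.141, 0.005, 0.221]
ft_force: [-5.6, -1.6, 4.7]
opening: -0.0001
grasp_force: 3.0
```

The tile is flush with the back wall, 5.6 N at tray x=33.7. Backing off, lifting, and moving round to the +y end of the tile.

step_arm(targets=[-0.04,0,0,0,0,0,-0.08,0,0,0,0,0,-0.08,0,-0.08,0,0,0,-0.08,-0.02,-0.14,0,0,0,-0.04,-0.12,-0.14,0,0,0,0.03,-0.16,-0.14,0,0,0,0.08,-0.16,-0.14,0,0,0,0.08,-0.16,-0.14,0,0,0])

```text
t: 6.38
ee_pos: [0.6051, 0.0434, 0.0495]
tcp_rot: [3.141, -0.002, 0.222]
ft_force: [-0.1, 0.2, 0.1]
opening: -0.0002
grasp_force: 0.0
```

```bash
python3 - <<'E'
from h import *
from workcell import bot
go(57,87,16)
im=bot.capture("wrist");cv2.imwrite("pics/w3.png",im[:,:,::-1])
E
```

```text
t 6.38 tray now [57.7 86.4] z 0.0495 F [-0.1  0.2  0.1] open -0.0002
  target [0.604 0.044 0.016] shift [-0.003 -0.002  0.134] turn [ 0.001 -0.003  0.   ]
```

View pics/w3.png

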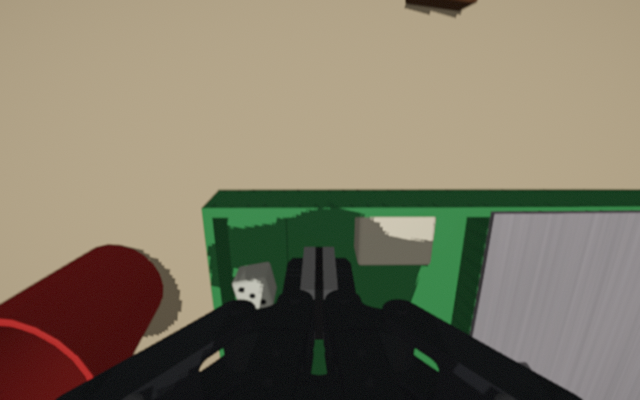

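The wrist view shows the tile against the back wall at (395,240), and the fingers between it and the die at (254,285). Lowering, then pushing toward the housing.

step_arm(targets=[-0.004,0,0.06,0,0,0,-0.004,0,0.11,0,0,0,-0.004,0,0.13,0,0,0,-0.004,0,0.13,0,0,0,-0.004,0.03,0.13,0,0,0,-0.004,0.05,0.13,0,0,0,-0.004,0.07,0.13,0,0,0,-0.004,0.085,0.13,0,0,0,-0.004,0.1,0.13,0,0,0,-0.004,0.11,0.13,0,0,0,-0.004,0.12,0.13,0,0,0])

```text
t: 7.8
ee_pos: [0.6093, 0.0141, 0.0163]
tcp_rot: [-3.141, 0.0, 0.222]
ft_force: [0.2, 0.7, 0.9]
opening: 0.0002
grasp_force: 0.2
```

```bash
python3 -c "
from h import *
go(57,52,17)"
```

```text
t 7.8 tray now [55.3 56.9] z 0.0163 F [0.2 0.7 0.9] open 0.0002
  target [0.612 0.01  0.017] shift [ 0.007  0.019 -0.003] turn [-0.     0.     0.001]
```

step_arm(targets=[0,0.005,0,0,0,0,0,0.01,0,0,0,0,0,0.015,0,0,0,0,0,0.018,0,0,0,0,0,0.021,0,0,0,0,0,0.021,0,0,0,0])

```text
t: 8.55
ee_pos: [0.6104, 0.0106, 0.0164]
tcp_rot: [-3.14, -0.0, 0.223]
ft_force: [-0.0, 5.1, 1.7]
opening: 0.0
grasp_force: 2.6
```

```bash
python3 -c "
from h import *
go(57,50,17)"
```

```text
t 8.55 tray now [55.6 53.3] z 0.0164 F [-0.   5.1  1.7] open 0.0
  target [0.613 0.008 0.017] shift [ 0.006  0.013 -0.003] turn [-0.002 -0.     0.002]
```

step_arm(targets=[0,0.006,0,0,0,0,0,0.012,0,0,0,0,0,0.012,0,0,0,0])

```text
t: 8.93
ee_pos: [0.6104, 0.0104, 0.0163]
tcp_rot: [-3.137, 0.0, 0.224]
ft_force: [-1.9, 9.7, 3.0]
opening: 0.0001
grasp_force: 4.9
```

step_arm(targets=[0,-0.02,0,0,0,0,0,-0.06,0,0,0,0,-0.06,-0.06,-0.08,0,0,0,-0.2,-0.04,-0.12,0,0,0,-0.25,0.05,-0.12,0,0,0,-0.25,0.1,-0.12,0,0,0,-0.25,0.1,-0.12,0,0,0])

```text
t: 9.8
ee_pos: [0.5568, -0.0334, 0.0464]
tcp_rot: [3.14, -0.001, 0.22]
ft_force: [-0.2, -0.1, -0.6]
opening: 0.0003
grasp_force: 0.0
```

```bash
python3 - <<'E'
from h import *
from workcell import bot
go(20,25,16)
im=bot.capture("wrist");cv2.imwrite("pics/w4.png",im[:,:,::-1])
E
```

```text
t 9.8 tray now [-6.4 22.1] z 0.0464 F [-0.2 -0.1 -0.6] open 0.0003
  target [ 0.582 -0.025  0.016] shift [ 0.105 -0.012  0.122] turn [ 0.001 -0.002 -0.003]
```

View pics/w4.png

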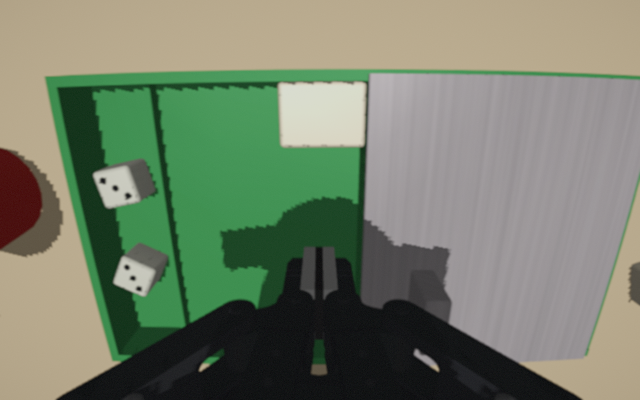

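The wrist view shows the tile square in the corner at (323,115), touching both the back wall and the housing. One confirming press toward the back wall.

step_arm(targets=[0.04,-0.02,0.06,0,0,0,0.06,-0.02,0.12,0,0,0,0.08,-0.02,0.12,0,0,0,0.11,-0.02,0.12,0,0,0,0.14,-0.02,0.12,0,0,0,0.155,-0.02,0.12,0,0,0,0.165,-0.02,0.12,0,0,0,0.173,-0.02,0.12,0,0,0,0.178,-0.02,0.12,0,0,0,0.178,-0.02,0.12,0,0,0])

```text
t: 11.1
ee_pos: [0.5946, -0.0182, 0.0161]
tcp_rot: [-3.141, 0.007, 0.221]
ft_force: [-7.4, -1.8, 5.0]
opening: -0.0002
grasp_force: 3.3
```

```bash
python3 -c "
from h import *
go(-30,-30,95)"
```

```text
t 11.1 tray now [33.8 28.6] z 0.0161 F [-7.4 -1.8  5. ] open -0.0002
  target [ 0.545 -0.089  0.095] shift [-0.257  0.234 -0.314] turn [-0.001  0.008 -0.001]
```

Contact again at x=33.8, so the tile is flush. Going to the tab now.

step_arm(targets=[-0.06,0,0,0,0,0,-0.12,0,-0.08,0,0,0,-0.14,0,-0.25,0,0,0,-0.16,0.02,-0.36,0,0,0,-0.22,0.12,-0.36,0,0,0,-0.265,0.22,-0.36,0,0,0,-0.265,0.234,-0.36,0,0,0,-0.265,0.234,-0.36,0,0,0])

```text
t: 12.1
ee_pos: [0.5468, -0.0884, 0.1063]
tcp_rot: [-3.141, -0.001, 0.222]
ft_force: [0.8, 0.2, 0.2]
opening: -0.0003
grasp_force: 0.0
```

step_arm(targets=[0,0,0,0,0,0,0,0,0,0,0,0], jaw=0.1)

```text
t: 12.35
ee_pos: [0.5464, -0.0878, 0.1062]
tcp_rot: [-3.141, -0.0, 0.223]
ft_force: [0.4, 0.3, -0.3]
opening: 0.0357
grasp_force: 0.0
```

```bash
python3 - <<'E'
from h import *
from workcell import bot
go(-30,-30,41)
im=bot.capture("wrist");cv2.imwrite("pics/w5.png",im[:,:,::-1])
E
```

```text
t 12.35 tray now [-28.5 -28.7] z 0.1062 F [ 0.4  0.3 -0.3] open 0.0357
  target [ 0.545 -0.089  0.041] shift [-0.006  0.005  0.261] turn [-0.001 -0.     0.002]
```

View pics/w5.png

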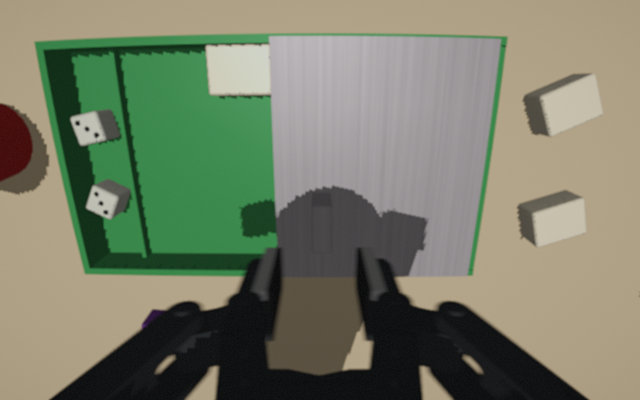

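The wrist view shows the tab at (322,222), centred between the open fingers, with the tile still in its corner at (240,70). Descending and gripping.

step_arm(targets=[-0.006,0.006,0.1,0,0,0,-0.006,0.006,0.18,0,0,0,-0.006,0.006,0.23,0,0,0,-0.006,0.006,0.254,0,0,0,-0.006,0.006,0.254,0,0,0,-0.006,0.006,0.254,0,0,0])

```text
t: 13.15
ee_pos: [0.5456, -0.0909, 0.0434]
tcp_rot: [3.141, -0.001, 0.222]
ft_force: [-0.5, -0.2, -0.1]
opening: 0.0469
grasp_force: 0.0
```

step_arm(targets=[0,0,0,0,0,0,0,0,0,0,0,0,0,0,0,0,0,0,0,0,0,0,0,0], jaw=-1)

```text
t: 13.65
ee_pos: [0.5451, -0.0897, 0.0434]
tcp_rot: [-3.14, -0.0, 0.223]
ft_force: [-0.9, 2.8, 5.6]
opening: 0.0107
grasp_force: 59.1
```

```bash
python3 -c "
from h import *
go(-30,35,42)"
```

```text
t 13.65 tray now [-30.2 -30.3] z 0.0434 F [-0.9  2.8  5.6] open 0.0107
  target [ 0.531 -0.026  0.042] shift [ 0.001 -0.261  0.006] turn [-0.002 -0.     0.001]
```

Gripped at 59 N. Drawing the shutter out 65 mm.

step_arm(targets=[0,-0.02,-0.002,0,0,0,0,-0.05,-0.003,0,0,0,0,-0.08,-0.004,0,0,0,0,-0.11,-0.004,0,0,0,0,-0.14,-0.004,0,0,0,0,-0.17,-0.004,0,0,0,0,-0.2,-0.004,0,0,0,0,-0.23,-0.004,0,0,0,0,-0.25,-0.004,0,0,0,0,-0.26,-0.004,0,0,0,0,-0.26,-0.004,0,0,0,0,-0.26,-0.004,0,0,0])

```text
t: 15.15
ee_pos: [0.5313, -0.0291, 0.0435]
tcp_rot: [3.139, -0.001, 0.221]
ft_force: [3.7, -6.5, -8.3]
opening: 0.0107
grasp_force: 58.4
```

```bash
python3 - <<'E'
from h import *
from workcell import bot
go(-30,35,42)
cv2.imwrite("pics/w6.png",bot.capture("wrist")[:,:,::-1])
E
```

```text
t 15.15 tray now [-30.3  31.9] z 0.0435 F [ 3.7 -6.5 -8.3] open 0.0107
  target [ 0.531 -0.026  0.042] shift [ 0.001 -0.013  0.006] turn [ 0.003 -0.001 -0.001]
```

View pics/w6.png

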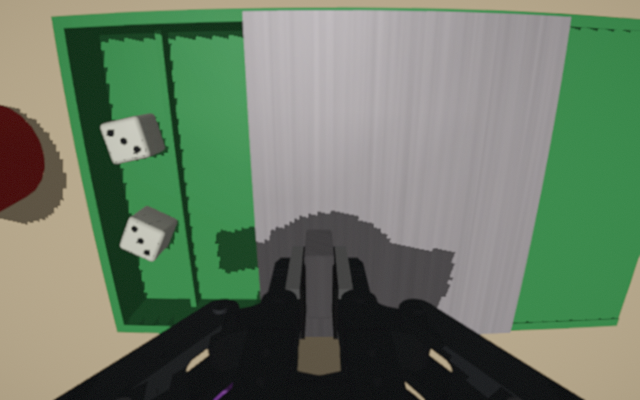

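The wrist view shows the tab still held, the plate's leading edge at column 245, the tile hidden and the dice pocket open. The travel reads about 62 mm, so I'll add the remaining 3 mm.

step_arm(targets=[0,-0.006,0.002,0,0,0,0,-0.012,0.003,0,0,0,0,-0.012,0.003,0,0,0,0,-0.012,0.003,0,0,0])

```text
t: 15.7
ee_pos: [0.5307, -0.0266, 0.0435]
tcp_rot: [3.139, -0.001, 0.22]
ft_force: [2.4, -8.6, -2.2]
opening: 0.0107
grasp_force: 59.4
```

```bash
python3 - <<'E'
from h import *
from workcell import bot
go(-30,35,42)
c=bot.camera_info("wrist");im=bot.capture("wrist")
d=np.load("tray.npz");o,th=d['o'],float(d['th'])
r=np.array([[np.cos(th),-np.sin(th)],[np.sin(th),np.cos(th)]])
hsv=cv2.cvtColor(im,cv2.COLOR_RGB2HSV)
for row in range(60,200,30):
    line=hsv[row,200:640,1]<70
    i=200+np.flatnonzero(line)
    e=np.array([(i.min()-.5,row),(i.max()+.5,row)]); print(row,e.tolist(),np.round((onplane(c,e,.036)-o)@r*1e3,1).tolist())
E
```

```text
t 15.7 tray now [-30.3  34.5] z 0.0435 F [ 2.4 -8.6 -2.2] open 0.0107
  target [ 0.531 -0.026  0.042] shift [ 0.001 -0.002  0.006] turn [ 0.004 -0.001 -0.002]
60 [[243.5, 60.0], [564.5, 60.0]] [[60.2, 64.8], [61.9, -70.0]]
90 [[245.5, 90.0], [559.5, 90.0]] [[48.3, 64.7], [49.6, -70.0]]
120 [[247.5, 120.0], [554.5, 120.0]] [[35.9, 64.6], [36.7, -70.2]]
150 [[249.5, 150.0], [548.5, 150.0]] [[22.9, 64.5], [23.3, -69.9]]
180 [[251.5, 180.0], [543.5, 180.0]] [[9.2, 64.4], [9.2, -70.3]]
```

The leading edge reads 64.6 mm and the force is about 8.6 N, which matches half travel.

```bash
python3 -c "
from workcell import bot
print(bot.finish_job())"
```

```text
the job is handed in; nothing more can be done
None
```

The job is handed in, with no verdict returned: the tile was pushed square and flush into the corner, and the shutter is drawn out about 65 mm (half) with the tab still gripped, the tile hidden and the dice pocket open.

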